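Fit the carousel to the sample changer

ROBOT

A 7-joint arm with a two-finger parallel gripper is mounted at the origin on the work surface. World frame = base frame: x ahead of the robot, y to its left, z up, the work surface at z = 0. Lengths are in m, angles in rad, forces in N, time in s.
With the tool pointing down it reaches from about 0.4 to 0.9 m from the base axis. Payload 5.6 kg.
Tool frame: the origin (TCP) lies midway between the tips of the shut fingers; the grasp point (between the pads) lies 19 mm behind it (env.grasp_offset is the distance from the TCP to the grasp point, in m); z points along the fingers, y is the line along which they close (so a half turn about z gives the same grasp; the last joint's range is limited). The gripper opens to 92 mm and grips with 3 to 60 N. Pads are 20 mm wide; open, the fingers measure 128 mm over their backs; the gripper's body (75 mm by 189 mm) begins 69 mm behind the grasp point.
Start: joints at [1.123, 0.468, -0.012, 1.603, 0.006, 1.071, -0.056], TCP at [0.256, -0.597, 0.19] pointing down, gripper open.
Joint ranges: [-2.53, 2.53], [-0.31, 2.02], [-1.57, 1.55], [0.28, 2.44], [-1.29, 4.43], [0.15, 1.84], [-2.92, 2.92]. Speed limits (rad/s): [2.57, 2.57, 3.14, 3.14, 3.14, 3.14, 3.14].

INTERFACE

Orientations are given as a 3x3 rotation matrix whose columns are the frame's x, y, z axes.
In Python, from station import telemetry, viewer, order, env gives the robot as it stands.
- The arm moves only by the tool step_arm, never from a script. Its argument "steps" is a list of rows, each a list of 5 numbers: the shift along the world's x, y, z normalised to -1 to 1, where 1 is 0.15 m, then the turn about the world's z normalised to -1 to 1, where 1 is pi/2 rad, then the opening, from 0 (shut) to 1 (fully open). In form: [[tx, ty, tz, spin, hand], ...]. A call has exactly 5 rows; each row is the pose to reach, as a shift and turn from the pose commanded when the call began; what a row does not reach only later rows make up. A row lasts 1/10 s, in which the tool goes at most 50 mm and 8.59 degrees, less where a joint would pass 70% of its speed; a pose out of reach is approached as far as the arm can. A call with a number of a shift or a turn outside -1 to 1 is refused whole. A call with a gripper value outside its range is refused whole. The fingers move at their own pace and stop on an object; "force" is the grip in N (left out, the last holds). Time passes only in rows, so rows that repeat a pose let the fingers close, or fill a call up. It gives the time, the measured TCP pose, the force, the opening and the grip force at its end, in the units of the state.
- telemetry.state(): the state, without advancing time (a new reading comes with each control period).
- viewer.get_image(name): name is "scene" or "top"; returns the picture (480x640x3 uint8, red, green, blue); there is no depth.
- viewer.camera_params(name): a dict with "camera_matrix" (3x3 intrinsics, pixels), "dist" ([k1, k2, p1, p2, k3] as OpenCV has them; the pictures are not rectified), "extrinsics" (4x4, takes a point from camera to world coordinates). Camera axes: x right, y down, z forward; pixel columns grow to the right and rows downward; lengths in m; the calibration is good to about 2 mm. A picture is of the moment at which its call begins. camera_params takes no time and is no camera call.
- order.hand_in(): hands the job in; it is judged then, once.
Trained networks look in the newest picture that a camera, given by its name, has taken for a name from the list of things; names that differ only in an ending like _2 or _b are one class to them, and where a whole thing is asked for, a point or a joint stands for the part that bears it (a point fixed in the world has none). Each returns a list of dicts, best first, with "confidence" (0 to 1); they miss things now and then, are a little off and sometimes report something else, mostly with a low value. They report only what shows in the picture. A call takes as long as a camera call.
- viewer.boxes_of(camera, thing): "location" ([column, row] in pixels, amid what is visible of it).
- viewer.mark_of(camera, thing): "location" ([column, row] in pixels: a listed point, or the origin of a listed thing).
The state is a dict: "t": time; "joint_positions": joint angles; "joint_vel": joint speeds; "joint_efforts": joint torques, N m; "tool_pos": TCP position; "tcp_rot": TCP orientation; "contact_force": force on the tool from outside, world axes, zero at the start; "wrist_torque": the same for the moment, N m; "gripper_width": opening from 0.0 (shut) to 1.0 (fully open); "gripper_force": force on a finger pad.
Only numpy, scipy, OpenCV 4.12 (cv2) and the standard library are available. Lean on these libraries where they do the work, as an engineer would, in place of code of your own. Each camera call takes 0.05 s, during which the arm holds its last target. There are 200 camera calls.

TASK

Fit the carousel with the eight small pockets to the sample changer, without forcing it: lower it over the spindle in your grip, turn it by feel until its four holes find the studs and it drops flat onto the hub, then swing the measuring head in over it as far as it goes. Leave the other carousel and everything else on the bench where it is.

Things in the scene. Friction and masses are not known exactly. Their poses are not given: they have to be found in the camera images.
- carousel: Aluminium carousel to be fitted: round plate 144 mm across, 10 mm thick, a boss in the middle, an 18 mm bore right through the axis. Four 11.5 mm through holes, 42 mm from the axis on its own +x, +y, -x, -y axes, take the studs. Eight 20 mm pockets 58 mm from the axis at 22.5, 67.5, ... degrees. About 0.35 kg, starts flat on the bench, boss up. Origin: on the axis, on the underside; z up.
- boss (a point): Top centre of that carousel's round boss, 36 mm above its underside. The boss is 32 mm in diameter and stands 26 mm above the plate; hold the carousel by it.
- carousel5: The other carousel, for another instrument, to be left alone: same diameter, thickness, boss and bore, but five larger pockets (31 mm) and three stud holes on a smaller circle. Origin: on the axis, on the underside.
- changer: Sample changer, heavy and fixed: flat cream housing, 205 mm along its x, its y from -95 to +160 mm, top 48 mm above the bench; on it a round steel hub, 116 mm across, with an upright spindle and four studs, and at y = +125 mm a column with a swinging head. Origin: on the spindle axis at bench level; z up. Its yaw says nothing of how the hub's studs stand.
- seat (a point): On the spindle axis, level with the hub's raised seating face (68 mm across), 65 mm above the bench; the carousel's origin lies here when seated. The hub stands at any angle, not reported: look from above, or feel for it by turning the carousel (a quarter turn at most). The geared drive holds the hub against about 0.6 N m; leaning with over 20 N may drag it round.
- spindle_tip (a point): Tip of the upright spindle, 31 mm above the seat. The spindle is 16 mm in diameter; its last 9 mm taper to 6 mm at the tip.
- stud_level (a point): On the spindle axis at the height of the stud tips, 9 mm above the seat. The four studs, 8 mm in diameter with tips chamfered over 2.5 mm to 3 mm, stand 90 degrees apart, 42 mm from the axis. A carousel that is not lined up rests on them, 9 mm too high.
- head (a joint): Swing of the measuring head about its upright column, rad: 0 is fully in over the carousel, against its stop; it grows as the head swings out (clockwise from above). It starts out, at 1.2 to 1.8. Friction of 0.08 N m keeps it where it is left.
- head_knob (a point): Middle of the black upright knob on the end of the head, 17 mm in diameter, 26 mm tall, its top 168 mm above the bench; take it from above or push it. Below it hangs a grey barrel, 29 mm in diameter, down to 80 mm above the bench, 5 mm clear of a seated carousel's plate; it cannot pass over a carousel still up on the stud tips.
- head_pivot (a point): Where the head's upright hinge axis meets the column's top, 124 mm above the bench, 125 mm from the spindle axis on the changer's +y side. The knob circles it at 67 mm; fully in, the knob lies on the line from here to the spindle axis, 58 mm from that axis.
- jar: Clear jar with a white cap, 52 mm across, 85 mm tall; bystander. Origin: centre of its underside.
- tape: Roll of paper tape lying flat, 72 mm across, 24 mm tall; bystander. Origin: centre of its underside.
- driver: Black-handled screwdriver lying on the bench, 190 mm long along its x; bystander. Origin: middle of its underside.
- rock: Brown rock specimen, about 80 x 65 x 55 mm; bystander. Origin: centre of its underside.
- mug: White mug, 80 mm across, 92 mm tall; bystander. Origin: centre of its underside.

How it is judged:
By the outcome, as a careful person would: the job done as asked, in the order asked, and still so for the second after the job is handed in, with the robot touching nothing.
It also fails if it takes over 64 s, if anything falls off the work surface, if the arm or the gripper's body presses on something with over 40 N, if the wrist force passes 120 N, or if a joint passes its speed limit or range.

## Working session

There is one attempt and no reset: what is moved stays moved. The work goes in short steps, Python scripts to look and compute and a tool call to move; the robot and the scene stay as the last step left them, time stands still between calls to the robot, and variables do not carry over. Pictures are saved under pics/ and viewed, at most 10 in all, crops included, and the job is handed in when it is done.

Besides the shell and the picture viewer there is one more tool, called after ">>>" as name(argument=value, ...) on one line, values as JSON. step_arm: Moves the arm, as the interface text tells. Scaled input: -1 to 1 covers 0.15 m each way for a shift and pi/2 rad each way for a turn. Its arguments: {"type":"object","properties":{"steps":{"type":"array"},"force":{"type":"number"}},"required":["steps"]}

```bash
mkdir -p pics
cat > h.py <<'E'
import numpy as np, cv2
from station import telemetry, viewer, order, env
def ray(cam,px):
    p=viewer.camera_params(cam);K=np.array(p["camera_matrix"]);d=np.array(p["dist"]);T=np.array(p["extrinsics"])
    u=cv2.undistortPoints(np.array([[px]],float),K,d)[0,0]
    return T[:3,3],T[:3,:3]@np.array([u[0],u[1],1])
def at(cam,px,z):
    o,r=ray(cam,px);return o+r*(z-o[2])/r[2]
def proj(cam,P):
    p=viewer.camera_params(cam);T=np.linalg.inv(np.array(p["extrinsics"]))
    return cv2.projectPoints(np.atleast_2d(np.array(P,float)),cv2.Rodrigues(T[:3,:3])[0],T[:3,3],np.array(p["camera_matrix"]),np.array(p["dist"]))[0][:,0]
def save(cam,n):
    im=viewer.get_image(cam);cv2.imwrite(f"pics/{n}.png",im[:,:,::-1]);return im
E
python3 - <<'E'
from h import *
save("top","t0");save("scene","s0")
print(np.array(viewer.camera_params("top")["extrinsics"])[:3].round(3))
Z=dict(carousel=0,boss=.036,carousel5=0,seat=.065,spindle_tip=.096,stud_level=.074,head_knob=.155,head_pivot=.124,changer=0)
for k,z in Z.items():
  for c in("top","scene"):
    for m in viewer.mark_of(c,k)[:2]: print(k,c,np.round(m["location"],1),round(m["confidence"],2),at(c,m["location"],z).round(4))
print(telemetry.state())
E
```

```text
[[ 0.001 -0.984  0.18   0.45 ]
 [-1.    -0.005 -0.025 -0.009]
 [ 0.025 -0.18  -0.983  0.919]]
carousel top [369.7 245.4] 0.68 [ 0.6034 -0.1211  0.    ]
carousel top [472.9 296.6] 0.64 [ 0.4953 -0.338   0.    ]
carousel scene [181.  228.2] 0.93 [ 0.4962 -0.3275 -0.    ]
carousel scene [275.6 278. ] 0.62 [ 0.6122 -0.1189  0.    ]
boss top [372.1 239.6] 0.92 [ 0.6094 -0.1218  0.036 ]
boss scene [274.1 262.8] 0.86 [ 0.5985 -0.1202  0.036 ]
boss scene [365.2 355.8] 0.39 [0.7853 0.0518 0.036 ]
carousel5 top [369.7 245.4] 0.68 [ 0.6034 -0.1211  0.    ]
carousel5 top [472.9 296.6] 0.64 [ 0.4953 -0.338   0.    ]
carousel5 scene [181.  228.2] 0.93 [ 0.4962 -0.3275 -0.    ]
carousel5 scene [275.6 278. ] 0.62 [ 0.6122 -0.1189  0.    ]
seat top [216.1 284.1] 0.94 [0.5155 0.1837 0.065 ]
seat scene [427.8 218. ] 0.3 [0.5066 0.1822 0.065 ]
spindle_tip top [215.3 285.2] 0.66 [0.5111 0.1781 0.096 ]
spindle_tip scene [431.  212.3] 0.91 [0.5151 0.1823 0.096 ]
stud_level top [218.6 285.9] 0.58 [0.5115 0.1767 0.074 ]
stud_level scene [425.3 216.9] 0.79 [0.5105 0.1753 0.074 ]
head_knob top [138.3 323.9] 0.
[... 516 characters left out ...]
 array([-0.00053111, -0.00037351, -0.00094364, -0.0027156 ,  0.00107068,
       -0.00075735, -0.00146577]), 'joint_efforts': array([ 5.97635371e-04, -5.20427728e+01, -1.25254830e-02, -2.44059741e+01,
       -5.67550643e-02,  1.12904995e-02, -7.99754758e-06]), 'tool_pos': array([ 0.25594852, -0.59747284,  0.18958467]), 'tcp_rot': array([[ 9.19223797e-01,  3.93735457e-01, -3.20119611e-05],
       [ 3.93735458e-01, -9.19223797e-01,  1.38537790e-05],
       [-2.39714324e-05, -2.53389675e-05, -9.99999999e-01]]), 'contact_force': array([ 0.52630599, -0.36878091, -0.20468081]), 'wrist_torque': array([ 0.02027641, -0.00120048,  0.00591428]), 'gripper_force': 0.0, 'gripper_width': 1.0025836932274081}
```

View pics/t0.png

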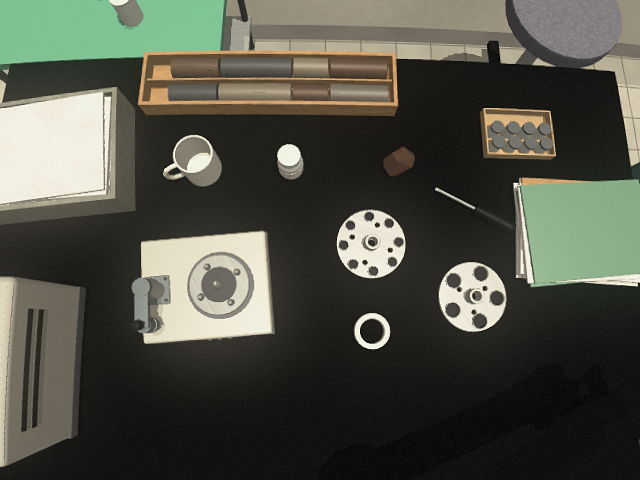

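View pics/s0.png

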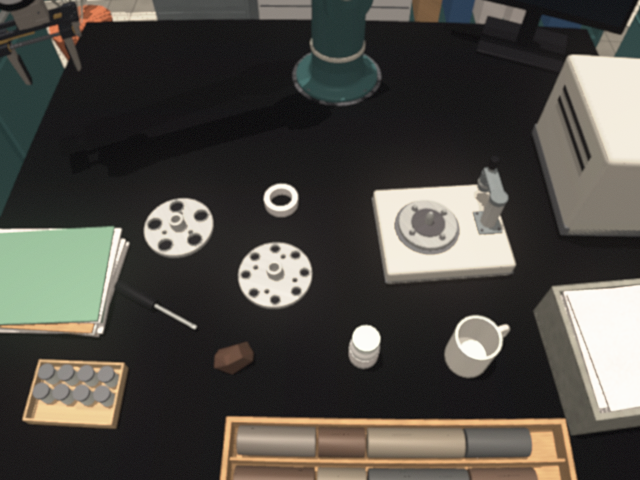

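The eight-pocket carousel is at top pixel (371,243), the five-pocket one at (473,297). The hub is at about (220,285), with the head out near (145,320). Next I'll fit the circles and look at the hole and stud angles.

Run:
```python
from h import *
ims={c:viewer.get_image(c) for c in("top","scene")}
def rect(c,ctr,z,h=.085,n=400):  # rectified view of plane z: col = +x?, image x->world x, y up->world y
    g=np.linspace(-h,h,n);X,Y=np.meshgrid(ctr[0]+g,ctr[1]-g)
    m=proj(c,np.c_[X.ravel(),Y.ravel(),np.full(X.size,z)]).reshape(n,n,2).astype(np.float32)
    return cv2.remap(ims[c][:,:,::-1].copy(),m[...,0],m[...,1],cv2.INTER_CUBIC)
for c,px in(("top",(371,243)),("scene",(275,274))):
    g=cv2.cvtColor(ims[c],cv2.COLOR_RGB2GRAY);b=cv2.threshold(g,110,255,0)[1]
    n,l,s,ce=cv2.connectedComponentsWithStats(b)
    k=min(range(1,n),key=lambda i:np.hypot(*(ce[i]-px))+(1e3 if s[i,4]<500 else 0))
    cs=max(cv2.findContours((l==k).astype(np.uint8),cv2.RETR_EXTERNAL,cv2.CHAIN_APPROX_NONE)[0],key=len)
    P=np.array([at(c,q,.010)[:2] for q in cs[:,0].astype(float)])
    A=np.c_[2*P,np.ones(len(P))];x=np.linalg.lstsq(A,(P**2).sum(1),rcond=None)[0]
    print(c,s[k],x[:2].round(4),"r",np.sqrt(x[2]+x[:2]@x[:2]).round(4))
top=[rect("top",(.605,-.121),.010),rect("top",(.513,.180),.065)]
sc=[rect("scene",(.605,-.121),.010),rect("scene",(.513,.180),.065)]
cv2.imwrite("pics/r1.png",cv2.resize(np.vstack([np.hstack(top),np.hstack(sc)]),(600,600)))
```

```text
top [ 337  210   69   68 3068] [ 0.6067 -0.1223] r 0.0715
scene [ 238  242   74   66 3494] [ 0.6074 -0.1205] r 0.0732
```

View pics/r1.png

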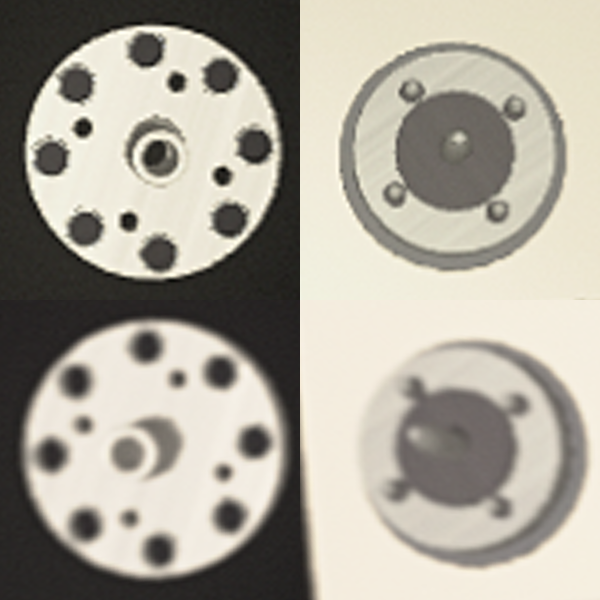

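Rectified tiles: the carousel's stud holes lie at about 71° (mod 90) and its centre is near (0.607,-0.121). The hub studs are at about 36°, centre near (0.516,0.180). Moving over the boss with the fingers turned.

>>> step_arm(steps=[[0.1,0.135,0,0.04,1],[0.22,0.3,0,0.08,1],[0.34,0.46,0,0.12,1],[0.46,0.625,0,0.15,1],[0.585,0.7935,0,0.186,1]], force=30)

```text
t: 1.6
tool_pos: [0.3448, -0.4769, 0.1898]
tcp_rot: [[0.765, 0.644, 0.0], [0.644, -0.765, -0.0], [-0.0, 0.0, -1.0]]
contact_force: [0.2, 0.6, 1.0]
gripper_width: 1.001
gripper_force: 0.0
```

>>> step_arm(steps=[[0.117,0.159,0,0.037,1],[0.234,0.318,0,0.075,1],[0.351,0.476,0,0.112,1],[0.468,0.635,0,0.149,1],[0.585,0.7935,0,0.186,1]])

```text
t: 2.1
tool_pos: [0.4324, -0.3577, 0.1898]
tcp_rot: [[0.546, 0.838, 0.0], [0.838, -0.546, -0.0], [-0.0, 0.0, -1.0]]
contact_force: [0.0, 0.6, 0.4]
gripper_width: 1.0
gripper_force: 0.0
```

>>> step_arm(steps=[[0.117,0.159,0,0.037,1],[0.234,0.318,0,0.075,1],[0.351,0.476,0,0.112,1],[0.468,0.635,0,0.149,1],[0.585,0.7935,0,0.186,1]])

```text
t: 2.6
tool_pos: [0.52, -0.2386, 0.1898]
tcp_rot: [[0.282, 0.96, 0.0], [0.96, -0.282, -0.0], [-0.0, 0.0, -1.0]]
contact_force: [1.2, -0.6, 0.3]
gripper_width: 1.002
gripper_force: 0.0
```

>>> step_arm(steps=[[0.14,0.18,0,0.04,1],[0.28,0.36,0,0.08,1],[0.41,0.53,0,0.12,1],[0.5,0.68,0,0.16,1],[0.585,0.7935,0,0.186,1]])

```text
t: 3.1
tool_pos: [0.6077, -0.1186, 0.1898]
tcp_rot: [[-0.008, 1.0, 0.0], [1.0, 0.008, 0.0], [0.0, 0.0, -1.0]]
contact_force: [0.1, 0.1, 0.5]
gripper_width: 1.0
gripper_force: 0.0
```

>>> step_arm(steps=[[0,0,-0.15,0,1],[0,0,-0.33,0,1],[0,0,-0.5,0,1],[0,0,-0.65,0,1],[0,0,-0.75,0,1]])

```text
t: 3.6
tool_pos: [0.6062, -0.1212, 0.0754]
tcp_rot: [[-0.003, 1.0, -0.002], [1.0, 0.003, 0.0], [0.0, -0.002, -1.0]]
contact_force: [-0.9, 0.0, 0.4]
gripper_width: 0.998
gripper_force: 0.0
```

>>> step_arm(steps=[[0,0,-0.15,0,1],[0,0,-0.28,0,1],[0,0,-0.37,0,0.8],[0,0,-0.413,0,0.6],[0,0,-0.413,0,0.5]], force=8)

```text
t: 4.1
tool_pos: [0.6067, -0.1213, 0.0146]
tcp_rot: [[-0.003, 1.0, -0.001], [1.0, 0.003, 0.0], [0.0, -0.001, -1.0]]
contact_force: [0.4, 0.6, -0.1]
gripper_width: 0.761
gripper_force: 0.0
```

>>> step_arm(steps=[[0,0,0,0,0.4],[0,0,0,0,0.3],[0,0,0,0,0.2],[0,0,0,0,0],[0,0,0,0,0]])

```text
t: 4.6
tool_pos: [0.6071, -0.1215, 0.0155]
tcp_rot: [[-0.003, 1.0, 0.001], [1.0, 0.003, -0.0], [-0.0, 0.001, -1.0]]
contact_force: [0.6, 1.0, -0.2]
gripper_width: 0.329
gripper_force: 0.0
```

>>> step_arm(steps=[[0,0,0,0,0],[0,0,0,0,0],[0,0,0,0,0],[0,0,0,0,0],[0,0,0,0,0]], force=40)

```text
t: 5.1
tool_pos: [0.6069, -0.1214, 0.0151]
tcp_rot: [[-0.003, 1.0, -0.0], [1.0, 0.003, -0.0], [-0.0, -0.0, -1.0]]
contact_force: [0.2, -0.7, 0.2]
gripper_width: 0.005
gripper_force: 0.0
```

The fingers shut on nothing, so I'll take a look.

Run:
```python
from h import *
a=save("top","t1");b=save("scene","s1");s=telemetry.state();print(s["gripper_width"],s["tool_pos"],s["gripper_force"])
p=s["tool_pos"];print(proj("top",[p,p+[0,0,.019]]),proj("scene",[p,p+[0,0,.019]]))
c=lambda im,x,y:cv2.resize(im[y-75:y+75,x-100:x+100,::-1],(800,600),interpolation=cv2.INTER_CUBIC)
cv2.imwrite("pics/c1.png",cv2.resize(np.hstack([c(a,371,243),c(b,275,262)]),(800,300)))
```

```text
0.004537786370808399 [ 0.60693657 -0.12138998  0.01511426] 0.0
[[370.66751728 242.54310198]
 [371.79698834 240.95060952]] [[273.96705204 271.89384157]
 [273.25474768 267.03648041]]
```

View pics/c1.png

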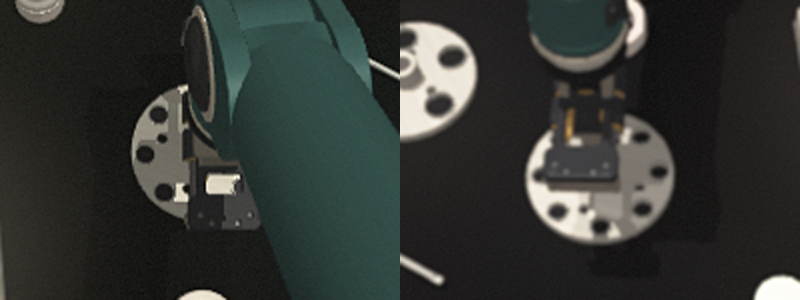

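The gripper does appear over the plate, but the fingers' contact is hidden; I'll enlarge the scene view.

Run:
```python
from h import *
b=cv2.imread("pics/s1.png");a=cv2.imread("pics/t1.png")
f=lambda im,x,y:cv2.resize(im[y-50:y+50,x-33:x+33],(400,600),interpolation=cv2.INTER_CUBIC)
cv2.imwrite("pics/c2.png",np.hstack([f(a,371,255),f(b,272,250)]))
```

```text
(no output)
```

View pics/c2.png

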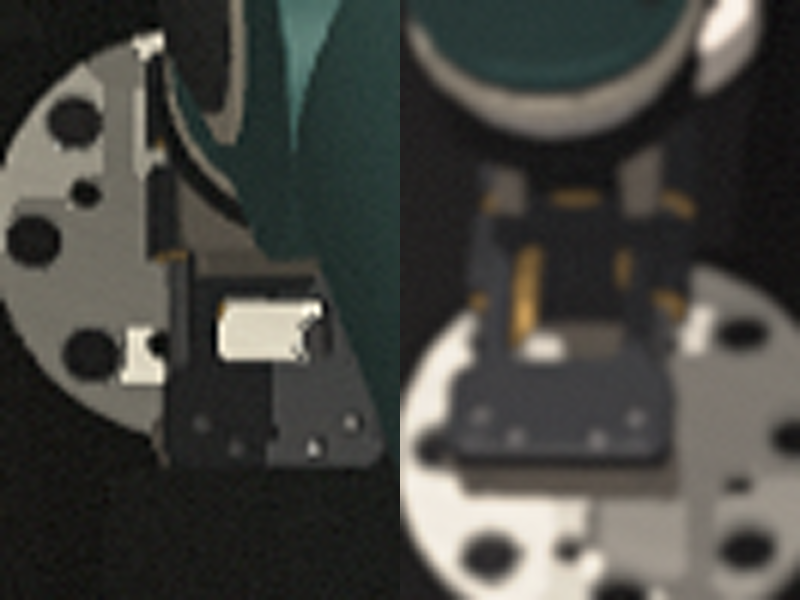

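Run:
```python
from h import *
for z in(.02,.06,.1,.14):print(z,at("top",(383,282),z).round(3),"scene low edge",at("scene",(267,281),z).round(3),"up",at("scene",(267,260),z).round(3))
s=telemetry.state();print(s["gripper_width"],s["gripper_force"])
```

```text
0.02 [ 0.525 -0.145  0.02 ] scene low edge [ 0.63  -0.133  0.02 ] up [ 0.583 -0.136  0.02 ]
0.06 [ 0.521 -0.139  0.06 ] scene low edge [ 0.652 -0.128  0.06 ] up [ 0.607 -0.131  0.06 ]
0.1 [ 0.518 -0.133  0.1  ] scene low edge [ 0.674 -0.123  0.1  ] up [ 0.631 -0.126  0.1  ]
0.14 [ 0.515 -0.127  0.14 ] scene low edge [ 0.696 -0.118  0.14 ] up [ 0.654 -0.121  0.14 ]
0.004537786370808399 0.0
```

>>> step_arm(steps=[[0,0,0.05,0,0],[0,0,0.1,0,0],[0,0,0.15,0,0],[0,0,0.2,0,0],[0,0,0.2,0,0]])

```text
t: 5.7
tool_pos: [0.608, -0.1216, 0.0468]
tcp_rot: [[-0.002, 1.0, 0.003], [1.0, 0.002, -0.001], [-0.001, 0.003, -1.0]]
contact_force: [0.1, -0.3, 0.4]
gripper_width: 0.003
gripper_force: 0.0
```

Run:
```python
from h import *
a=save("top","t3");b=save("scene","s3");s=telemetry.state();print(s["gripper_width"],s["gripper_force"],s["contact_force"],s["tool_pos"])
f=lambda im,x,y:cv2.resize(im[y-50:y+50,x-66:x+66,::-1],(400,300),interpolation=cv2.INTER_CUBIC)
cv2.imwrite("pics/c3.png",np.hstack([f(a,371,245),f(b,272,255)]))
```

```text
0.002167148098880034 0.0 [ 0.07263988  1.01360645 -0.1946814 ] [ 0.60708608 -0.12152118  0.0455196 ]
```

View pics/c3.png

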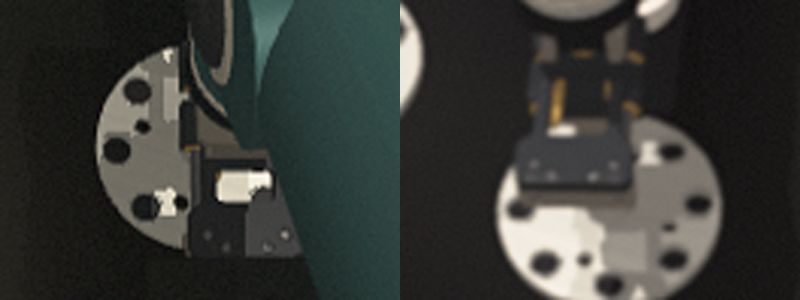

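The carousel was not gripped or moved. The gripper body hides the fingertips from the scene camera, so I'll rise, turn the fingers to lie along y where it can see them, and check the TCP against the picture.

>>> step_arm(steps=[[0,0,0.1,0.08,0],[0,0,0.2,0.17,0.3],[0,0,0.3,0.26,0.6],[0,0,0.3,0.35,0.8],[0,0,0.3,0.44,0.8]])

```text
t: 6.3
tool_pos: [0.607, -0.1215, 0.0904]
tcp_rot: [[-0.644, 0.765, 0.0], [0.765, 0.644, -0.0], [-0.0, 0.0, -1.0]]
contact_force: [-0.7, -0.6, 0.1]
gripper_width: 0.329
gripper_force: 0.0
```

>>> step_arm(steps=[[0,0,0,0.09,0.8],[0,0,0,0.18,0.8],[0,0,0,0.27,0.8],[0,0,0,0.36,0.8],[0,0,0,0.45,0.8]])

```text
t: 6.8
tool_pos: [0.6066, -0.1214, 0.0896]
tcp_rot: [[-0.987, 0.164, -0.001], [0.164, 0.987, 0.0], [0.001, 0.0, -1.0]]
contact_force: [0.1, -0.3, 0.0]
gripper_width: 0.763
gripper_force: 0.0
```

>>> step_arm(steps=[[0,0,0,0.06,0.8],[0,0,0,0.11,0.8],[0,0,0,0.11,0.8],[0,0,0,0.11,0.8],[0,0,0,0.11,0.8]])

```text
t: 7.3
tool_pos: [0.6068, -0.1214, 0.09]
tcp_rot: [[-1.0, -0.001, -0.0], [-0.001, 1.0, 0.0], [0.0, 0.0, -1.0]]
contact_force: [0.6, -1.3, 0.3]
gripper_width: 0.801
gripper_force: 0.0
```

Run:
```python
from h import *
b=save("scene","s4");s=telemetry.state();p=s["tool_pos"];print(s["gripper_width"],p,s["tcp_rot"].round(3).tolist())
x,y=275,240
im=cv2.resize(b[y-60:y+80,x-90:x+97,::-1],None,fx=4.2,fy=4.2,interpolation=cv2.INTER_CUBIC)
Y=s["tcp_rot"][:,1]
for q in proj("scene",[p,p+.037*Y,p-.037*Y,p+[0,0,.019],[.607,-.1214,.036]]):
    cv2.circle(im,tuple(int(v) for v in (q-[x-90,y-60])*4.2),4,(0,0,255),1)
cv2.imwrite("pics/c4.png",im)
```

```text
0.8010592208701477 [ 0.60690715 -0.12134108  0.0900828 ] [[-1.0, -0.002, -0.0], [-0.002, 1.0, -0.0], [0.0, -0.0, -1.0]]
```

View pics/c4.png

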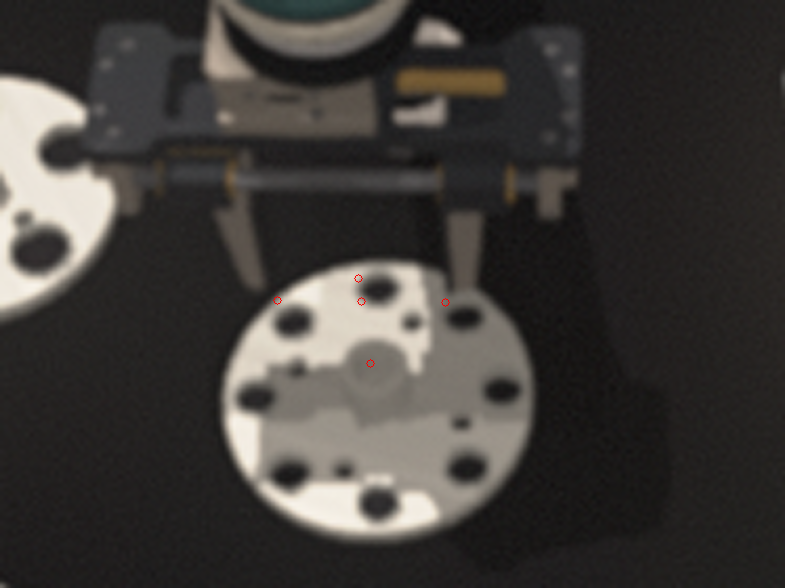

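Tips at (258,288) and (466,288) straddle the boss at (372,363), about centred and maybe a few mm high. I'll descend again and measure before closing.

>>> step_arm(steps=[[0,0,-0.15,0,0.8],[0,0,-0.3,0,0.8],[0,0,-0.42,0,0.8],[0,0,-0.5,0,0.8],[0,0,-0.5,0,0.8]])

```text
t: 7.85
tool_pos: [0.6058, -0.1211, 0.0134]
tcp_rot: [[-1.0, -0.003, -0.003], [-0.003, 1.0, 0.001], [0.003, 0.001, -1.0]]
contact_force: [-0.5, 0.3, -0.5]
gripper_width: 0.799
gripper_force: 0.0
```

Run:
```python
from h import *
b=save("scene","s5");s=telemetry.state();p=s["tool_pos"];print(s["gripper_width"],p,s["contact_force"])
x,y=275,250
im=cv2.resize(b[y-60:y+80,x-90:x+97,::-1],None,fx=4.2,fy=4.2,interpolation=cv2.INTER_CUBIC)
Y=s["tcp_rot"][:,1]
for q in proj("scene",[p,p+.037*Y,p-.037*Y,[.607,-.1214,.036]]):
    cv2.circle(im,tuple(int(v) for v in (q-[x-90,y-60])*4.2),4,(0,0,255),1)
cv2.imwrite("pics/c5.png",im)
```

```text
0.7980248767795443 [ 0.6066976  -0.12113179  0.01463454] [0.07396737 0.05907513 0.46054728]
```

View pics/c5.png

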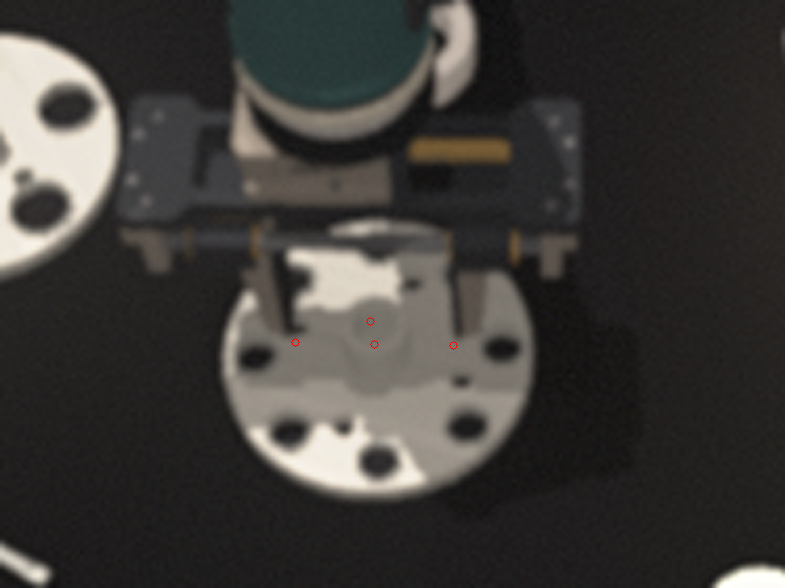

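The tips at (290,332) and (465,333) clearly flank the boss at (373,325), so I'll close.

>>> step_arm(steps=[[0,0,0,0,0.6],[0,0,0,0,0.5],[0,0,0,0,0.42],[0,0,0,0,0.37],[0,0,0,0,0.34]], force=20)

```text
t: 8.4
tool_pos: [0.6071, -0.1215, 0.0154]
tcp_rot: [[-1.0, -0.002, 0.0], [-0.002, 1.0, -0.0], [-0.0, -0.0, -1.0]]
contact_force: [0.0, -0.2, -1.0]
gripper_width: 0.388
gripper_force: 0.0
```

>>> step_arm(steps=[[0,0,0,0,0.3],[0,0,0,0,0.28],[0,0,0,0,0.25],[0,0,0,0,0.2],[0,0,0,0,0.2]])

```text
t: 8.9
tool_pos: [0.6069, -0.1214, 0.0151]
tcp_rot: [[-1.0, -0.003, -0.0], [-0.003, 1.0, 0.0], [0.0, 0.0, -1.0]]
contact_force: [0.1, -0.3, -0.2]
gripper_width: 0.2
gripper_force: 0.0
```

Run:
```python
from h import *
b=save("scene","s6");s=telemetry.state();print(s["gripper_width"],s["gripper_force"],s["contact_force"])
a=cv2.imread("pics/s5.png");f=lambda im:cv2.resize(im[200:290,230:320],(400,400),interpolation=cv2.INTER_CUBIC)
cv2.imwrite("pics/c6.png",np.hstack([f(a),f(b[:,:,::-1])]))
```

```text
0.19810831967847736 0.0 [0.30514306 0.31456536 0.32481339]
```

View pics/c6.png

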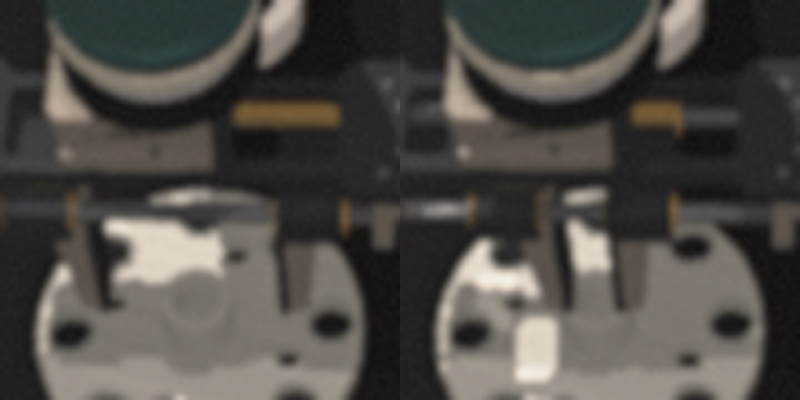

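The fingers at (550,305) and (630,305) occlude the boss's rim, so they are above its top: the real fingertips sit about 25 mm higher than the reported TCP. I'll open up and feel for the plate.

>>> step_arm(steps=[[0,0,0,0,0.5],[0,0,0,0,0.52],[0,0,0,0,0.52],[0,0,0,0,0.52],[0,0,0,0,0.52]])

```text
t: 9.45
tool_pos: [0.607, -0.1214, 0.0152]
tcp_rot: [[-1.0, -0.003, 0.0], [-0.003, 1.0, 0.0], [-0.0, 0.0, -1.0]]
contact_force: [0.6, -1.0, 0.1]
gripper_width: 0.519
gripper_force: 0.0
```

>>> step_arm(steps=[[0,0,-0.02,0,0.52],[0,0,-0.04,0,0.52],[0,0,-0.06,0,0.52],[0,0,-0.08,0,0.52],[0,0,-0.08,0,0.52]])

```text
t: 9.95
tool_pos: [0.6065, -0.1214, 0.0025]
tcp_rot: [[-1.0, -0.003, -0.001], [-0.003, 1.0, 0.0], [0.001, 0.0, -1.0]]
contact_force: [-0.0, -1.0, -0.3]
gripper_width: 0.521
gripper_force: 0.0
```

>>> step_arm(steps=[[0,0,-0.01,0,0.52],[0,0,-0.02,0,0.52],[0,0,-0.03,0,0.52],[0,0,-0.04,0,0.52],[0,0,-0.04,0,0.52]])

```text
t: 10.45
tool_pos: [0.6068, -0.1214, -0.0031]
tcp_rot: [[-1.0, -0.003, -0.0], [-0.003, 1.0, 0.0], [0.0, 0.0, -1.0]]
contact_force: [0.2, -0.4, 0.7]
gripper_width: 0.518
gripper_force: 0.0
```

>>> step_arm(steps=[[0,0,-0.01,0,0.52],[0,0,-0.02,0,0.52],[0,0,-0.027,0,0.52],[0,0,-0.027,0,0.52],[0,0,-0.027,0,0.52]])

```text
t: 10.95
tool_pos: [0.607, -0.1214, -0.0069]
tcp_rot: [[-1.0, -0.003, 0.0], [-0.003, 1.0, 0.0], [-0.0, 0.0, -1.0]]
contact_force: [0.4, -0.5, 0.1]
gripper_width: 0.519
gripper_force: 0.0
```

>>> step_arm(steps=[[0,0,-0.01,0,0.52],[0,0,-0.02,0,0.52],[0,0,-0.02,0,0.52],[0,0,-0.02,0,0.52],[0,0,-0.02,0,0.52]])

```text
t: 11.45
tool_pos: [0.607, -0.1214, -0.0099]
tcp_rot: [[-1.0, -0.003, 0.0], [-0.003, 1.0, 0.0], [-0.0, 0.0, -1.0]]
contact_force: [0.0, 0.2, 0.3]
gripper_width: 0.52
gripper_force: 0.0
```

>>> step_arm(steps=[[0,0,-0.01,0,0.52],[0,0,-0.02,0,0.52],[0,0,-0.02,0,0.52],[0,0,-0.02,0,0.52],[0,0,-0.02,0,0.52]])

```text
t: 11.95
tool_pos: [0.607, -0.1214, -0.0129]
tcp_rot: [[-1.0, -0.003, 0.0], [-0.003, 1.0, 0.0], [-0.0, 0.0, -1.0]]
contact_force: [-0.1, -0.4, -0.6]
gripper_width: 0.521
gripper_force: 0.0
```

Nothing felt yet at -0.013. Trying to close here gently.

>>> step_arm(steps=[[0,0,0,0,0.4],[0,0,0,0,0.36],[0,0,0,0,0.32],[0,0,0,0,0.28],[0,0,0,0,0.28]], force=20)

```text
t: 12.45
tool_pos: [0.607, -0.1215, -0.0129]
tcp_rot: [[-1.0, -0.003, 0.0], [-0.003, 1.0, -0.0], [-0.0, -0.0, -1.0]]
contact_force: [-0.0, -0.0, 0.4]
gripper_width: 0.342
gripper_force: 20.0
```

Gripped at 31.5 mm. For a deep, known grasp I'll reopen slightly and feel down to the plate.

>>> step_arm(steps=[[0,0,0,0,0.45],[0,0,0,0,0.45],[0,0,-0.01,0,0.45],[0,0,-0.02,0,0.45],[0,0,-0.02,0,0.45]])

```text
t: 12.95
tool_pos: [0.6072, -0.1214, -0.0145]
tcp_rot: [[-1.0, -0.003, 0.0], [-0.003, 1.0, -0.001], [-0.0, -0.001, -1.0]]
contact_force: [-3.7, -0.4, 10.7]
gripper_width: 0.45
gripper_force: 5.4
```

>>> step_arm(steps=[[0,0,-0.01,0,0.45],[0,0,-0.02,0,0.45],[0,0,-0.02,0,0.45],[0,0,-0.02,0,0.45],[0,0,-0.02,0,0.45]])

```text
t: 13.45
tool_pos: [0.6072, -0.1214, -0.0146]
tcp_rot: [[-1.0, -0.002, -0.0], [-0.002, 1.0, -0.003], [0.0, -0.003, -1.0]]
contact_force: [-11.8, -0.3, 32.0]
gripper_width: 0.449
gripper_force: 15.8
```

>>> step_arm(steps=[[0,0,-0.01,0,0.45],[0,0,-0.013,0,0.45],[0,0,-0.013,0,0.45],[0,0,-0.013,0,0.45],[0,0,-0.013,0,0.45]])

```text
t: 13.95
tool_pos: [0.6072, -0.1215, -0.0147]
tcp_rot: [[-1.0, -0.002, -0.0], [-0.002, 1.0, -0.004], [0.0, -0.004, -1.0]]
contact_force: [-16.0, 0.0, 45.8]
gripper_width: 0.451
gripper_force: 22.7
```

Contact was at -0.0144, so the tips are 24.4 mm higher than reported. Backing off 2 mm above the plate and gripping firmly.

>>> step_arm(steps=[[0,0,0.03,0,0.45],[0,0,0.056,0,0.45],[0,0,0.056,0,0.45],[0,0,0.056,0,0.3],[0,0,0.056,0,0.25]], force=20)

```text
t: 14.45
tool_pos: [0.6066, -0.1214, -0.0132]
tcp_rot: [[-1.0, -0.003, -0.001], [-0.003, 1.0, 0.0], [0.001, 0.0, -1.0]]
contact_force: [0.0, -0.9, 0.1]
gripper_width: 0.335
gripper_force: 20.0
```

>>> step_arm(steps=[[0,0,0,0,0.2],[0,0,0,0,0.2],[0,0,0,0,0.2],[0,0,0.03,0,0.2],[0,0,0.07,0,0.2]], force=45)

```text
t: 14.95
tool_pos: [0.6062, -0.1212, -0.0023]
tcp_rot: [[-1.0, -0.003, -0.001], [-0.003, 1.0, 0.0], [0.001, 0.0, -1.0]]
contact_force: [-0.4, -0.1, -4.1]
gripper_width: 0.336
gripper_force: 45.0
```

Lifted (about 4 N of weight). Raising it and carrying it over the spindle, turning -35° on the way.

>>> step_arm(steps=[[0,0,0.12,0,0.2],[0,0,0.28,0,0.2],[0,0,0.46,0,0.2],[0,0,0.62,0,0.2],[0,0,0.733,0,0.2]])

```text
t: 15.45
tool_pos: [0.6079, -0.1212, 0.1113]
tcp_rot: [[-1.0, -0.003, 0.003], [-0.003, 1.0, -0.001], [-0.003, -0.001, -1.0]]
contact_force: [-0.3, 0.7, -2.8]
gripper_width: 0.329
gripper_force: 45.0
```

>>> step_arm(steps=[[-0.02,0.07,0,-0.02,0.2],[-0.06,0.19,0,-0.04,0.2],[-0.1,0.34,0,-0.07,0.2],[-0.15,0.5,0,-0.1,0.2],[-0.2,0.67,0,-0.13,0.2]])

```text
t: 15.95
tool_pos: [0.5765, -0.0203, 0.1087]
tcp_rot: [[-0.979, 0.203, 0.0], [0.203, 0.979, -0.0], [-0.0, -0.0, -1.0]]
contact_force: [0.2, 0.5, -4.0]
gripper_width: 0.334
gripper_force: 45.0
```

>>> step_arm(steps=[[-0.04,0.14,0,-0.026,0.2],[-0.08,0.28,0,-0.052,0.2],[-0.12,0.41,0,-0.078,0.2],[-0.16,0.54,0,-0.104,0.2],[-0.2,0.67,0,-0.13,0.2]])

```text
t: 16.45
tool_pos: [0.5465, 0.0805, 0.1087]
tcp_rot: [[-0.918, 0.396, 0.0], [0.396, 0.918, -0.0], [-0.0, 0.0, -1.0]]
contact_force: [-0.2, 0.0, -3.2]
gripper_width: 0.339
gripper_force: 45.0
```

>>> step_arm(steps=[[-0.04,0.15,0,-0.026,0.2],[-0.08,0.3,0,-0.052,0.2],[-0.13,0.45,0,-0.078,0.2],[-0.17,0.58,0,-0.104,0.2],[-0.203,0.673,0,-0.129,0.2]])

```text
t: 16.95
tool_pos: [0.5157, 0.1825, 0.1089]
tcp_rot: [[-0.821, 0.571, 0.0], [0.571, 0.821, 0.001], [-0.0, 0.001, -1.0]]
contact_force: [0.1, 0.1, -2.3]
gripper_width: 0.336
gripper_force: 45.0
```

Run:
```python
from h import *
a=save("top","t7");b=save("scene","s7");s=telemetry.state();p=s["tool_pos"];print(p,s["contact_force"],s["gripper_width"])
for c,im in(("top",a),("scene",b)):
    f=lambda q:(q-o)*4
    o=proj(c,[[p[0],p[1],.09]])[0].astype(int)-[50,60]
    r=cv2.resize(im[o[1]:o[1]+120,o[0]:o[0]+100,::-1],(400,480),interpolation=cv2.INTER_CUBIC)
    t=np.radians(np.arange(0,360,6));z=p[2]+.0125+.010
    for q in proj(c,np.c_[p[0]+.072*np.cos(t),p[1]+.072*np.sin(t),0*t+z]): cv2.circle(r,tuple(int(v) for v in f(q)),1,(0,0,255),-1)
    for q in proj(c,[[.5165,.1805,.096]]): cv2.circle(r,tuple(int(v) for v in f(q)),4,(0,255,0),1)
    globals()[c]=r
cv2.imwrite("pics/c7.png",np.hstack([top,scene]))
```

```text
[0.51538304 0.18343853 0.10900526] [-0.15713413 -0.20317311 -4.50555209] 0.33219944436597876
```

View pics/c7.png

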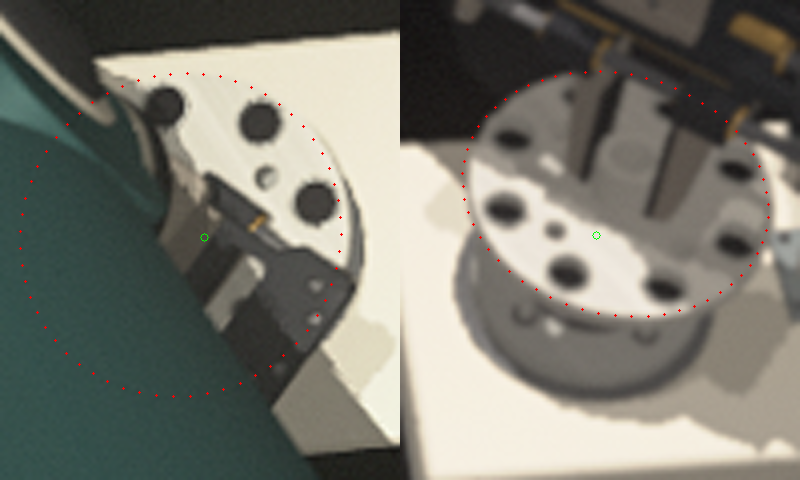

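The plate rides level over the hub and matches its predicted outline. That was my last picture view, so from here I work by feel. Settling, then lowering over the spindle.

>>> step_arm(steps=[[0,0,-0.03,0,0.2],[0,0,-0.07,0,0.2],[0,0,-0.1,0,0.2],[0,0,-0.12,0,0.2],[0,0,-0.12,0,0.2]])

```text
t: 17.55
tool_pos: [0.5162, 0.1799, 0.0893]
tcp_rot: [[-0.82, 0.572, -0.001], [0.572, 0.82, -0.0], [0.001, -0.001, -1.0]]
contact_force: [0.5, 0.6, -4.2]
gripper_width: 0.336
gripper_force: 45.0
```

>>> step_arm(steps=[[0,0,-0.015,0,0.2],[0,0,-0.03,0,0.2],[0,0,-0.045,0,0.2],[0,0,-0.055,0,0.2],[0,0,-0.055,0,0.2]])

```text
t: 18.05
tool_pos: [0.5164, 0.1805, 0.0815]
tcp_rot: [[-0.821, 0.572, -0.0], [0.572, 0.821, -0.0], [0.0, -0.0, -1.0]]
contact_force: [-0.8, -0.1, -4.2]
gripper_width: 0.336
gripper_force: 45.0
```

>>> step_arm(steps=[[0,0,-0.01,0,0.2],[0,0,-0.02,0,0.2],[0,0,-0.03,0,0.2],[0,0,-0.035,0,0.2],[0,0,-0.035,0,0.2]])

```text
t: 18.55
tool_pos: [0.5164, 0.1805, 0.0764]
tcp_rot: [[-0.821, 0.572, -0.0], [0.572, 0.821, -0.0], [0.0, -0.0, -1.0]]
contact_force: [0.0, 0.1, -3.9]
gripper_width: 0.332
gripper_force: 45.0
```

>>> step_arm(steps=[[0,0,-0.01,0,0.2],[0,0,-0.02,0,0.2],[0,0,-0.03,0,0.2],[0,0,-0.035,0,0.2],[0,0,-0.035,0,0.2]])

```text
t: 19.05
tool_pos: [0.5164, 0.1806, 0.0711]
tcp_rot: [[-0.821, 0.572, -0.0], [0.572, 0.821, -0.0], [0.0, -0.0, -1.0]]
contact_force: [1.1, 1.3, -3.5]
gripper_width: 0.335
gripper_force: 45.0
```

>>> step_arm(steps=[[0,0,-0.01,0,0.2],[0,0,-0.02,0,0.2],[0,0,-0.03,0,0.2],[0,0,-0.04,0,0.2],[0,0,-0.04,0,0.2]])

```text
t: 19.55
tool_pos: [0.5164, 0.1805, 0.065]
tcp_rot: [[-0.821, 0.572, -0.0], [0.572, 0.821, -0.0], [0.0, -0.0, -1.0]]
contact_force: [-1.0, 0.5, -4.7]
gripper_width: 0.333
gripper_force: 45.0
```

Stud tips are expected around 0.0615. Now in ~1 mm steps.

>>> step_arm(steps=[[0,0,-0.007,0,0.2],[0,0,-0.014,0,0.2],[0,0,-0.02,0,0.2],[0,0,-0.02,0,0.2],[0,0,-0.02,0,0.2]])

```text
t: 20.05
tool_pos: [0.5164, 0.1805, 0.0622]
tcp_rot: [[-0.821, 0.572, -0.0], [0.572, 0.821, -0.0], [0.0, -0.0, -1.0]]
contact_force: [-0.6, 0.8, -4.5]
gripper_width: 0.336
gripper_force: 45.0
```

>>> step_arm(steps=[[0,0,-0.006,0,0.2],[0,0,-0.012,0,0.2],[0,0,-0.015,0,0.2],[0,0,-0.015,0,0.2],[0,0,-0.015,0,0.2]])

```text
t: 20.55
tool_pos: [0.5165, 0.1806, 0.0599]
tcp_rot: [[-0.821, 0.572, -0.0], [0.572, 0.821, 0.0], [0.0, 0.0, -1.0]]
contact_force: [-0.2, -0.4, -4.2]
gripper_width: 0.335
gripper_force: 45.0
```

>>> step_arm(steps=[[0,0,-0.006,0,0.2],[0,0,-0.012,0,0.2],[0,0,-0.012,0,0.2],[0,0,-0.012,0,0.2],[0,0,-0.012,0,0.2]])

```text
t: 21.05
tool_pos: [0.5164, 0.1806, 0.0581]
tcp_rot: [[-0.821, 0.572, -0.0], [0.572, 0.821, 0.0], [0.0, -0.0, -1.0]]
contact_force: [0.3, 2.1, -4.2]
gripper_width: 0.331
gripper_force: 45.0
```

>>> step_arm(steps=[[0,0,-0.006,0,0.2],[0,0,-0.012,0,0.2],[0,0,-0.012,0,0.2],[0,0,-0.012,0,0.2],[0,0,-0.012,0,0.2]])

```text
t: 21.55
tool_pos: [0.5164, 0.1806, 0.0563]
tcp_rot: [[-0.821, 0.571, -0.0], [0.571, 0.821, 0.0], [0.0, -0.0, -1.0]]
contact_force: [-0.6, 0.7, -4.6]
gripper_width: 0.337
gripper_force: 45.0
```

```bash
python3 -c "
from h import *
s=telemetry.state();print(s['tool_pos'],s['contact_force'],s['wrist_torque'])"
```

```text
[0.51642817 0.18059867 0.05631179] [-0.64501895  0.6800752  -4.57036792] [0.15753566 0.04787133 0.01087627]
```

No contact 5 mm below the stud-tip height, so the studs are already in the holes. Going on down.

>>> step_arm(steps=[[0,0,-0.006,0,0.2],[0,0,-0.012,0,0.2],[0,0,-0.012,0,0.2],[0,0,-0.012,0,0.2],[0,0,-0.012,0,0.2]])

```text
t: 22.05
tool_pos: [0.5164, 0.1806, 0.0545]
tcp_rot: [[-0.821, 0.572, -0.0], [0.572, 0.821, 0.0], [0.0, -0.0, -1.0]]
contact_force: [-0.2, 0.5, -4.3]
gripper_width: 0.334
gripper_force: 45.0
```

>>> step_arm(steps=[[0,0,-0.005,0,0.2],[0,0,-0.007,0,0.2],[0,0,-0.007,0,0.2],[0,0,-0.007,0,0.2],[0,0,-0.007,0,0.2]])

```text
t: 22.55
tool_pos: [0.5165, 0.1806, 0.0535]
tcp_rot: [[-0.821, 0.571, 0.0], [0.571, 0.821, 0.0], [-0.0, 0.0, -1.0]]
contact_force: [-0.3, 1.4, -3.9]
gripper_width: 0.335
gripper_force: 45.0
```

>>> step_arm(steps=[[0,0,-0.005,0,0.2],[0,0,-0.007,0,0.2],[0,0,-0.007,0,0.2],[0,0,-0.007,0,0.2],[0,0,-0.007,0,0.2]])

```text
t: 23.05
tool_pos: [0.5165, 0.1806, 0.0524]
tcp_rot: [[-0.821, 0.572, -0.0], [0.572, 0.821, 0.0], [0.0, 0.0, -1.0]]
contact_force: [-0.6, 1.7, -2.9]
gripper_width: 0.333
gripper_force: 45.0
```

>>> step_arm(steps=[[0,0,-0.004,0,0.2],[0,0,-0.005,0,0.2],[0,0,-0.005,0,0.2],[0,0,-0.005,0,0.2],[0,0,-0.005,0,0.2]])

```text
t: 23.55
tool_pos: [0.5165, 0.1806, 0.0518]
tcp_rot: [[-0.821, 0.572, 0.0], [0.572, 0.821, 0.0], [-0.0, 0.0, -1.0]]
contact_force: [-1.7, 0.4, -2.7]
gripper_width: 0.332
gripper_force: 45.0
```

>>> step_arm(steps=[[0,0,-0.003,0,0.2],[0,0,-0.006,0,0.2],[0,0,-0.006,0,0.2],[0,0,-0.006,0,0.2],[0,0,-0.006,0,0.2]])

```text
t: 24.05
tool_pos: [0.5165, 0.1805, 0.0518]
tcp_rot: [[-0.821, 0.572, 0.0], [0.572, 0.821, -0.001], [-0.001, -0.0, -1.0]]
contact_force: [-4.6, -0.5, 6.4]
gripper_width: 0.333
gripper_force: 45.0
```

Firm contact at 0.0518, which is the seated height. Releasing and rising.

>>> step_arm(steps=[[0,0,0.006,0,0.34],[0,0,0.006,0,0.42],[0,0,0.006,0,0.5],[0,0,0.006,0,0.5],[0,0,0.006,0,0.5]], force=8)

```text
t: 24.55
tool_pos: [0.5169, 0.1805, 0.0518]
tcp_rot: [[-0.82, 0.572, 0.001], [0.572, 0.82, 0.0], [-0.0, 0.0, -1.0]]
contact_force: [-0.1, -0.3, 0.5]
gripper_width: 0.5
gripper_force: 0.0
```

>>> step_arm(steps=[[0,0,0.07,0,0.5],[0,0,0.2,0,0.5],[0,0,0.4,0,0.5],[0,0,0.6,0,0.5],[0,0,0.8,0,0.5]])

```text
t: 25.05
tool_pos: [0.5164, 0.1807, 0.1736]
tcp_rot: [[-0.821, 0.571, 0.0], [0.571, 0.821, 0.0], [-0.0, 0.0, -1.0]]
contact_force: [-0.1, 0.6, -0.0]
gripper_width: 0.502
gripper_force: 0.0
```

>>> step_arm(steps=[[-0.1,-0.2,0.05,-0.09,0.5],[-0.2,-0.45,0.1,-0.18,0.5],[-0.3,-0.7,0.1,-0.27,0.5],[-0.4,-0.9,0.1,-0.36,0.5],[-0.5,-1,0.1,-0.45,0.5]])

```text
t: 25.55
tool_pos: [0.4409, 0.0279, 0.1875]
tcp_rot: [[-0.244, 0.97, 0.001], [0.97, 0.244, -0.001], [-0.001, 0.001, -1.0]]
contact_force: [0.5, -1.0, 0.5]
gripper_width: 0.5
gripper_force: 0.0
```

Run:
```python
from h import *
print(telemetry.state()["tool_pos"])
save("top","t8");save("scene","s8")
for k,z in dict(carousel=.065,boss=.101,head_knob=.155,head_pivot=.124).items():
  for c in("top","scene"):
    for m in viewer.mark_of(c,k)[:2]: print(k,c,np.round(m["location"],1),round(m["confidence"],2),at(c,m["location"],z).round(4))
# plate ellipse at true height vs wrong height: radius check from scene/top
```

```text
[0.44090669 0.02789047 0.18747463]
carousel top [470.1 295.7] 0.81 [ 0.4939 -0.3092  0.065 ]
carousel top [218.1 285.5] 0.7 [0.5129 0.1797 0.065 ]
carousel scene [181.8 232. ] 0.88 [ 0.5492 -0.3029  0.065 ]
carousel scene [426.8 223.4] 0.6 [0.5197 0.1789 0.065 ]
boss top [216.5 281.5] 0.92 [0.5176 0.175  0.101 ]
boss top [136.3 323.7] 0.6 [0.4384 0.3213 0.101 ]
boss scene [430.3 211.7] 0.75 [0.5174 0.1798 0.101 ]
head_knob top [137.  323.6] 0.62 [0.4394 0.2983 0.155 ]
head_knob scene [491.8 163.8] 0.55 [0.4394 0.2982 0.155 ]
head_knob scene [234.9 360.4] 0.54 [ 0.8416 -0.1557  0.155 ]
head_pivot top [141.2 286. ] 0.64 [0.5061 0.3072 0.124 ]
head_pivot scene [497.1 201.6] 0.81 [0.5074 0.3058 0.124 ]
head_pivot scene [424.1 238.8] 0.66 [0.5952 0.157  0.124 ]
```

The knob is at (0.439,0.298) and the pivot at (0.507,0.3065), with both cameras agreeing; the swing is about 88°. Going over the knob with the fingers radial.

>>> step_arm(steps=[[0,0.12,0,-0.02,0.5],[0,0.3,0,-0.04,0.5],[0,0.5,0,-0.06,0.5],[0,0.7,0,-0.08,0.5],[0,0.89,0,-0.08,0.5]])

```text
t: 26.55
tool_pos: [0.4414, 0.1658, 0.1867]
tcp_rot: [[-0.13, 0.992, -0.0], [0.992, 0.13, 0.0], [0.0, -0.0, -1.0]]
contact_force: [-0.0, -1.1, 0.3]
gripper_width: 0.499
gripper_force: 0.0
```

>>> step_arm(steps=[[-0.014,0.25,0,0,0.5],[-0.014,0.5,0,0,0.5],[-0.014,0.72,0,0,0.5],[-0.014,0.85,0,0,0.5],[-0.014,0.892,0,0,0.5]])

```text
t: 27.05
tool_pos: [0.4385, 0.3008, 0.1865]
tcp_rot: [[-0.134, 0.991, -0.001], [0.991, 0.134, 0.002], [0.002, -0.001, -1.0]]
contact_force: [0.2, 0.2, 0.3]
gripper_width: 0.502
gripper_force: 0.0
```

>>> step_arm(steps=[[0,0,0,0,0.5],[0,0,-0.1,0,0.5],[0,0,-0.2,0,0.5],[0,0,-0.25,0,0.5],[0,0,-0.25,0,0.5]])

```text
t: 27.55
tool_pos: [0.4386, 0.2963, 0.1474]
tcp_rot: [[-0.129, 0.992, -0.003], [0.992, 0.129, -0.002], [-0.002, -0.003, -1.0]]
contact_force: [0.1, 0.5, -0.5]
gripper_width: 0.502
gripper_force: 0.0
```

Commanded z is now about 0.149. Lowering 23 mm more, then closing gently.

>>> step_arm(steps=[[0,0,-0.05,0,0.5],[0,0,-0.1,0,0.5],[0,0,-0.14,0,0.5],[0,0,-0.153,0,0.5],[0,0,-0.153,0,0.5]])

```text
t: 28.05
tool_pos: [0.4392, 0.2978, 0.126]
tcp_rot: [[-0.13, 0.992, -0.0], [0.992, 0.13, -0.0], [-0.0, -0.001, -1.0]]
contact_force: [-0.8, -0.1, 0.7]
gripper_width: 0.5
gripper_force: 0.0
```

>>> step_arm(steps=[[0,0,0,0,0.4],[0,0,0,0,0.3],[0,0,0,0,0.2],[0,0,0,0,0.1],[0,0,0,0,0.1]], force=6)

```text
t: 28.55
tool_pos: [0.4375, 0.2976, 0.1263]
tcp_rot: [[-0.13, 0.992, -0.003], [0.992, 0.13, -0.002], [-0.001, -0.003, -1.0]]
contact_force: [-5.3, -1.7, 3.9]
gripper_width: 0.179
gripper_force: 6.0
```

The knob is gripped at 16.5 mm. Swinging the head in along its arc (pivot about (0.504,0.306), radius 67 mm), turning with it.

>>> step_arm(steps=[[-0.005,-0.051,0,0.067,0.1],[0.009,-0.096,0,0.133,0.1],[0.026,-0.139,0,0.2,0.1],[0.048,-0.181,0,0.267,0.1],[0.074,-0.219,0,0.333,0.1]])

```text
t: 29.05
tool_pos: [0.4501, 0.2653, 0.1264]
tcp_rot: [[-0.611, 0.791, -0.0], [0.791, 0.611, 0.001], [0.001, 0.0, -1.0]]
contact_force: [-0.7, 1.8, -1.3]
gripper_width: 0.183
gripper_force: 6.0
```

>>> step_arm(steps=[[0.03,-0.036,0,0.067,0.1],[0.063,-0.069,0,0.133,0.1],[0.101,-0.098,0,0.2,0.1],[0.14,-0.122,0,0.267,0.1],[0.182,-0.143,0,0.333,0.1]])

```text
t: 29.55
tool_pos: [0.4774, 0.2436, 0.1264]
tcp_rot: [[-0.925, 0.38, -0.001], [0.38, 0.925, 0.0], [0.001, -0.0, -1.0]]
contact_force: [-1.3, 1.2, 0.3]
gripper_width: 0.185
gripper_force: 6.0
```

>>> step_arm(steps=[[0.044,-0.016,0,0.067,0.1],[0.089,-0.027,0,0.133,0.1],[0.136,-0.033,0,0.2,0.1],[0.183,-0.035,0,0.267,0.1],[0.213,-0.033,0,0.31,0.1]])

```text
t: 30.05
tool_pos: [0.5097, 0.2383, 0.1263]
tcp_rot: [[-0.995, -0.095, -0.001], [-0.095, 0.995, -0.0], [0.001, -0.0, -1.0]]
contact_force: [-2.4, -0.8, 2.4]
gripper_width: 0.178
gripper_force: 6.0
```

Nearly in; pushing a few mm further to feel the stop.

>>> step_arm(steps=[[0.01,0,0,0,0.1],[0.02,0.002,0,0,0.1],[0.03,0.003,0,0,0.1],[0.03,0.003,0,0,0.1],[0.03,0.003,0,0,0.1]])

```text
t: 30.55
tool_pos: [0.5137, 0.2386, 0.1263]
tcp_rot: [[-0.996, -0.092, -0.001], [-0.092, 0.996, -0.001], [0.001, -0.001, -1.0]]
contact_force: [-4.9, -2.1, 4.9]
gripper_width: 0.181
gripper_force: 6.0
```

>>> step_arm(steps=[[0.01,0,0,0,0.1],[0.02,0.002,0,0,0.1],[0.03,0.003,0,0,0.1],[0.03,0.003,0,0,0.1],[0.03,0.003,0,0,0.1]], force=12)

```text
t: 31.05
tool_pos: [0.5148, 0.2386, 0.1259]
tcp_rot: [[-0.996, -0.093, -0.007], [-0.093, 0.996, -0.004], [0.007, -0.003, -1.0]]
contact_force: [-12.4, -6.2, 9.1]
gripper_width: 0.179
gripper_force: 12.0
```

Run:
```python
from h import *
save("top","t9");save("scene","s9");print(telemetry.state()["contact_force"])
for c in("top","scene"):
    for m in viewer.mark_of(c,"head_knob")[:2]: print(c,m["location"],round(m["confidence"],2),at(c,m["location"],.155).round(4))
```

```text
[-12.16883115  -5.42629085   8.46682446]
scene [469.5, 192.0] 0.75 [0.5101 0.2444 0.155 ]
```

12 N of resistance with no further motion, so the head is on its stop. Opening, rising and backing clear.

>>> step_arm(steps=[[0,0,0,0,0.25],[0,0,0,0,0.4],[0,0,0,0,0.5],[0,0,0,0,0.5],[0,0,0,0,0.5]])

```text
t: 31.75
tool_pos: [0.5191, 0.2396, 0.1263]
tcp_rot: [[-0.996, -0.092, 0.0], [-0.092, 0.996, 0.0], [-0.0, 0.0, -1.0]]
contact_force: [0.2, 0.6, -0.2]
gripper_width: 0.503
gripper_force: 0.0
```

>>> step_arm(steps=[[0,0,0.06,0,0.5],[0,0,0.18,0,0.5],[0,0,0.32,0,0.5],[0,0,0.46,0,0.5],[0,0,0.55,0,0.5]])

```text
t: 32.25
tool_pos: [0.5194, 0.2403, 0.2118]
tcp_rot: [[-0.996, -0.092, 0.003], [-0.092, 0.996, 0.001], [-0.003, 0.001, -1.0]]
contact_force: [0.8, -0.1, -0.6]
gripper_width: 0.5
gripper_force: 0.0
```

>>> step_arm(steps=[[-0.1,-0.2,0,0,0.5],[-0.2,-0.4,0,0,0.5],[-0.3,-0.6,0,0,0.5],[-0.4,-0.8,0,0,0.5],[-0.5,-1,0,0,0.5]])

```text
t: 32.75
tool_pos: [0.4431, 0.0886, 0.2093]
tcp_rot: [[-0.996, -0.092, 0.0], [-0.092, 0.996, -0.0], [-0.0, -0.001, -1.0]]
contact_force: [1.3, -0.5, -0.3]
gripper_width: 0.499
gripper_force: 0.0
```

>>> step_arm(steps=[[0,-0.2,0,0,0.5],[0,-0.4,0,0,0.5],[0,-0.6,0,0,0.5],[0,-0.7,0,0,0.5],[0,-0.7,0,0,0.5]])

```text
t: 33.25
tool_pos: [0.4439, -0.0177, 0.2092]
tcp_rot: [[-0.996, -0.088, 0.0], [-0.088, 0.996, -0.001], [-0.0, -0.001, -1.0]]
contact_force: [0.2, 0.6, -0.3]
gripper_width: 0.501
gripper_force: 0.0
```

Run:
```python
from h import *
save("top","t10");save("scene","s10");print(telemetry.state()["contact_force"])
for k,z in dict(head_knob=.155,head_pivot=.124,boss=.101,jar=0,tape=0,mug=0,carousel5=0).items():
  for c in("top","scene"):
    for m in viewer.mark_of(c,k)[:2]: print(k,c,np.round(m["location"],1),round(m["confidence"],2),at(c,m["location"],z).round(4))
```

```text
[ 0.20690904  0.21406582 -0.77381558]
head_knob scene [464.2 190. ] 0.9 [0.5057 0.2351 0.155 ]
head_pivot top [140.3 287.6] 0.84 [0.5032 0.3087 0.124 ]
head_pivot scene [495.5 203.4] 0.63 [0.5118 0.3019 0.124 ]
boss top [214.3 284.4] 0.62 [0.5122 0.1789 0.101 ]
boss scene [429.9 207.7] 0.8 [0.5078 0.18   0.101 ]
jar top [293.  168.7] 0.64 [0.7713 0.0429 0.    ]
jar scene [366.3 358. ] 0.79 [0.7758 0.0567 0.    ]
tape top [141.7 288.2] 0.73 [0.5103 0.3551 0.    ]
tape scene [279.6 199.9] 0.9 [ 0.4177 -0.1225  0.    ]
mug top [204.8 165.9] 0.87 [0.7771 0.2355 0.    ]
mug scene [469.1 359.5] 0.69 [0.777  0.2458 0.    ]
mug scene [425.7 215.7] 0.2 [0.454  0.1937 0.    ]
carousel5 top [218.3 284.9] 0.77 [0.5189 0.1937 0.    ]
carousel5 top [469.8 294.6] 0.61 [ 0.4995 -0.3315  0.    ]
carousel5 scene [428.1 222.4] 0.9 [0.4715 0.1972 0.    ]
carousel5 scene [179.3 229.5] 0.65 [ 0.4995 -0.3306  0.    ]
```

Run:
```python
from h import *
for c in("top","scene"):
    im=cv2.imread(f"pics/{c[0]}10.png",0);e=proj(c,[[.5107,.2383,.168],[.5107,.2383,.142]]);print(c,e.round(1).tolist())
    x,y=e.mean(0).astype(int);r=slice(y-13,y+14)
    print(im[r,x-14:x+15][::2,::1])
```

```text
top [[170.9, 281.9], [175.6, 283.1]]
[[223 224 225 224 223 224 225 225 226 225 224 225 226 225 227 226 225 226
  226 227 227 227 225 227 226 222 223 217 178]
 [223 224 223 225 222 224 225 224 223 225 226 225 225 225 226 224 225 226
  226 227 227 227 226 225 221 222 222 223 222]
 [224 224 226 224 226 225 228 226 226 226 225 225 226 225 225 225 226 225
  226 227 226 226 227 220 222 222 222 222 224]
 [190 192 160 161 136 143 141 149 150 157 203 228 228 227 227 227 228 229
  230 231 233 232 230 220 222 222 222 223 224]
 [152 152 148 152 145  97  97 110 128 105 141 174 145 146 145 160 166 156
  157 153 145 106 125 161 152 144 182 222 225]
 [157 157 157 154 156 155 156 158 159 135  73  59  60  64  65  63  56  60
   58  83 154 113  81 136 159 153 135  75 100]
 [152 154 153 154 158 156 155 157 137  68  61  64  66  66  69  70  76  65
   57  57  57  76  75 124 158 156 158 129  79]
 [153 155 153 151 154 155 154 157 139  53  61  65  64  69  70  75  80  69
   60  60  55  58  77 119 142 158 160 156  93]
 [151 151 151 152 153 153 154 156 144  84  57  63  68  67  73  76  65  57
   59  56  58  75  82
[... 1665 characters left out ...]
238 227 174 107  58  32  35  36  37  35  34  48
   90 134 160 166 163 163 162 163 162 161 163]
 [237 237 237 238 233 220 198 167 114  77  58  46  38  36  35  36  41  69
  113 149 165 167 165 164 163 162 163 162 162]
 [235 237 238 231 213 179 162 148 116  89  85  88  83  71  67  70  79  95
  110 132 156 165 163 165 165 165 164 165 162]
 [231 232 230 205 169 158 160 153 126  96  99 121 120 108 102 104 107 109
  118 139 160 167 166 165 166 166 166 167 166]
 [231 228 200 145 120 140 159 161 148 118 106 127 144 142 137 135 132 129
  131 138 141 141 139 135 134 134 131 127 124]
 [229 215 164 108  88 101 126 145 153 138 108  92  95  94  93  90  87  88
   90  95  98  99  98 100 105 106 107 111 116]]
```

```bash
python3 -c "
from station import order
print(order.hand_in())"
```

```text
the job is handed in; nothing more can be done
None
```

I handed the job in at about 33 s of the 64 s. The eight-pocket carousel is down on the hub over all four studs, and the measuring head is swung in against its stop. The holes lined up on the way down, so no turning by feel was needed. The fingertips really sit 24 mm higher than reported, so my first two grasps closed on nothing. Feeling for the plate then pressed about 46 N onto it through the fingertips.

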